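# Seat and lock a mandoline blade

### The job

Lay the loose julienne blade flat into the mandoline's blade seat with its notch over the locating pin, fully down on the seat floor, and then push the lock slide fully shut over it. The pin can be set in different places along the seat, so feel for it gently: never lean hard on the blade or drop it, and leave the other kitchen things where they are.

Things in the scene. Friction and masses are not known exactly. Their poses are not given: they have to be found in the camera images.
- blade: Loose julienne blade: flat steel plate 130 (x) x 50 (y) x 4 mm, about 0.16 kg, lying flat on the counter, tab up. Origin: middle of the plate's underside. A square notch, 9 mm wide (x -24.5 to -15.5 mm) and 15 mm deep (y +10 to +25 mm), is cut through its long +y edge, beside the tab. z up.
- blade_tab (a point): Centre of the blade's upright black plastic grip tab, 50 (x) x 12 (y) x 36 mm high, to be pinched across its 12 mm (blade y). This point is 22 mm above the plate's underside, 18 mm below the tab's top, and 20 mm from the blade's origin towards blade -x; the notch is at the same x. Axes as the blade's.
- mandoline: Slicer fixed to the counter, grey plastic and steel, 140 (x) x 270 mm (y); origin on the counter under its middle. Its two steel decks are 31 mm above the counter. Between them the blade seat, a channel 56 mm wide (y -28 to +28 mm) with a flat floor 20 mm above the counter, runs across it along x, open at both ends.
- seat (a point): Point on the seat floor midway between the decks, 20 mm from the slicer's origin towards -x; slicer's axes. A steel pin, 6 mm across and 7 mm tall, stands on the floor at y +17.5 mm, x unmeasured, anywhere from -22 to +22 mm from here; it stays put. Seated, the blade's axes match these, its tab point is 22 mm above here at the pin's x +-1.5 mm; off the notch it rides up to 7 mm too high on the pin.
- lock (a joint): Travel of the lock slide in m: 0 open, 0.022 fully shut; starts within 0.004 of open. Pushing its knob towards seat -y shuts it: a flat tongue then passes 2 mm above the seated plate's +y edge, overlapping it by about 13 mm. It runs into a plate that is not down. About 2.5 N friction; stays where it is left.
- lock_knob (a point): Centre of the lock slide's upright black knob, 14 (x) x 12 (y) x 34 mm high, on the slicer's +y deck. It moves with the lock: at 0 it is 55 mm along seat +x and 62 mm along seat +y from the seat point. Its foot is 30 mm and its top 64 mm above the counter. Axes as the seat's.
- bowl: Bystander, to be left alone: clear glass mixing bowl, 150 mm across and 70 mm high. Origin under its middle.
- zester: Bystander, to be left alone: long steel zester with a red handle, about 320 mm long, lying flat. Origin under its middle.
- whisk: Bystander, to be left alone: wire whisk with a wooden handle, about 280 mm long, lying flat. Origin under its middle.
- salt_jar: Bystander, to be left alone: glass jar with a steel cap, 44 mm across, 75 mm high. Origin under its middle.
- pepper_mill: Bystander, to be left alone: turned dark wooden pepper mill, 48 mm across, 108 mm high. Origin under its middle.
- ramekin: Bystander, to be left alone: small white cup, 48 mm across, 40 mm high. Origin under its middle.
Mind the look-alikes: they are no part of the job. Leave any turquoise or yellow look-alike of the blade alone.

How it is judged (in metres and radians):
On the way, in this order (a step that is already met when the one before it is completed fails the run):
1. the blade lies flat on the seat floor, notch over the pin, with the lock still open (z of blade_tab in the frame of seat below 0.0245 m and x of blade_tab in the frame of seat between -0.0265 and 0.0265 m and y of blade_tab in the frame of seat between -0.006 and 0.006 m and angle between blade_tab's own z axis and vertical below 0.04 rad and angle between the x axis of blade_tab and the x axis of seat, either way round below 0.12 rad and value of joint lock below 0.01 m), for 0.2 s.
2. the lock slide is shut over the blade (z of blade_tab in the frame of seat below 0.0245 m and x of blade_tab in the frame of seat between -0.0265 and 0.0265 m and y of blade_tab in the frame of seat between -0.006 and 0.006 m and angle between blade_tab's own z axis and vertical below 0.04 rad and angle between the x axis of blade_tab and the x axis of seat, either way round below 0.12 rad and value of joint lock above 0.018 m), for 0.2 s.
At the end, for the whole second after the job is handed in: The blade lies flat in the seat with its notch over the pin: tab point less than 24.5 mm above the seat point, within 26.5 mm along and 6 mm across the seat, tilted less than 0.04 rad, aligned within 0.12 rad; the lock slide is past 18 of its 22 mm; the blade is at rest (all of step 2 and linear speed of blade below 0.01 m/s); the robot touches nothing.
It fails at once if the blade is pressed, struck or dropped on the slicer with more than 35 N (contact force between blade and mandoline above 35 N).
It fails at once if a bystander is moved more than 30 mm (distance of any of bowl, zester, whisk, salt_jar, pepper_mill, ramekin from where it was at the start of the episode above 0.03 m).
It also fails if it takes over 70 s, if anything falls off the work surface, if the arm or the gripper's body presses on something with over 40 N, if the wrist force passes 120 N, or if a joint passes its speed limit or range.

### The arm

A 6-joint arm with a two-finger parallel gripper is mounted at the origin on the work surface. World frame = base frame: x ahead of the robot, y to its left, z up, the work surface at z = 0. Lengths are in m, angles in degrees, forces in N, time in s.
With the tool pointing down it reaches from about 0.4 to 0.825 m from the base axis. Payload 7 kg.
Tool frame: the origin (TCP) lies midway between the tips of the shut fingers; the grasp point (between the pads) lies r.hold_point_z behind it (r.hold_point_z is the distance from the TCP to the grasp point, in m); z points along the fingers, x is the direction in which the jaws open and shut, and the axes are right-handed (so a half turn about z gives the same grasp; the last joint's range is limited). The gripper opens to 88 mm and grips with 3 to 60 N. Pads are 19 mm wide; open, the fingers measure 130 mm over their backs; the gripper's body (78 mm by 193 mm) begins 47 mm behind the grasp point.
Start: joints at [90.075, 20.546, 0.682, 0, -70.136, -16.507], TCP at [0.191, 0.647, 0.227] pointing down, gripper open.
Joint ranges: [-176.03, 176.03], [-82.01, 121.73], [-58.28, 71.71], [-173.87, 95.51], [-174.79, -0.11], [-173.66, 173.66]. Speed limits (degrees/s): [136.94, 136.94, 172.46, 180, 180, 180].

### API

Orientations are given as [roll, pitch, yaw] about the fixed x, y, z axes, in that order (R = Rz(yaw) Ry(pitch) Rx(roll)).
In Python, from plant import get_state, viewer, close_job, r gives the robot as it stands.
- The arm moves only by the tool apply_moves, never from a script. Its argument "plan" is a list of rows, each a list of 3 entries, a list of its own where there are three numbers: the closure in counts, from 0 (fully open) to 255 (shut), then the shift along the tool's x, y, z in units of 50 mm (1.0 is 50 mm), then the turn about the tool's z in units of 6 degrees (1.0 is 6 degrees). A call has 1 to 12 rows; each row shifts and turns the commanded pose from where the row before left it, along the tool's axes as they then stand; what a row does not reach is not made up. A row lasts 1/8 s, in which the tool goes at most 62.5 mm and 10.7 degrees, less where a joint would pass 70% of its speed; a pose out of reach is approached as far as the arm can. A call is refused whole if a number of a shift passes 1 or a number of a turn 1, either way. A call with a gripper value outside its range is refused whole. The fingers move at their own pace and stop on an object; "squeeze" is the grip in N (left out, the last holds). Time passes only in rows, so rows that do not move let the fingers close. It gives the time, the measured TCP pose, the force and the opening at its end, in the units of the state.
- get_state(): the state, without advancing time (a new reading comes with each control period).
- viewer.capture(name): name is "scene" or "top" or "wrist"; returns a dict with "frame" (420x560x3 uint8, blue, green, red), "K" (3x3 intrinsics, pixels), "D" ([k1, k2, p1, p2, k3] as OpenCV has them; the pictures are not rectified), "R" (3x3) and "t" (3): a world point X has camera coordinates R X + t; the wrist camera has in their place "mount" (4x4, takes a point from camera to tool coordinates, whose origin is the TCP and whose axes are the tool frame's). Camera axes: x right, y down, z forward; pixel columns grow to the right and rows downward; lengths in m; the calibration is good to about 2 mm. A picture is of the moment at which its call begins: read the wrist's pose just before it. There is no depth.
- close_job(): hands the job in, once; it reports no verdict.
The state is a dict: "time_s": time; "joints": joint angles; "qd": joint speeds; "joint_torque": joint torques, N m; "tcp_pos": TCP position; "eef_rot": TCP orientation; "contact_force": force on the tool from outside, world axes, zero at the start; "moment": the same for the moment, N m; "gripper_width": finger opening in m.
Only numpy, scipy, OpenCV 4.12 (cv2) and the standard library are available. Lean on these libraries where they do the work, as an engineer would, in place of code of your own. Each camera call takes 0.05 s, during which the arm holds its last target.

## Working session

There is one attempt and no reset: what is moved stays moved. The work goes in short steps, Python scripts to look and compute and a tool call to move; the robot and the scene stay as the last step left them, time stands still between calls to the robot, and variables do not carry over. Pictures are saved under pics/ and viewed, and the job is handed in when it is done.

Besides the shell and the picture viewer there is one more tool, called after ">>>" by a JSON object that holds its "op" and its "data". apply_moves: Moves the arm, as the interface text tells. Its arguments: {"type":"object","properties":{"plan":{"type":"array","items":{"type":"array"}},"squeeze":{"type":"number"}},"required":["plan"]}

```bash
ls; mkdir -p pics; cat > h.py <<'E'
import numpy as np, cv2
from plant import get_state, viewer, close_job, r
from scipy.spatial.transform import Rotation as Ro
def cap(name,fn=None):
    s=get_state(); c=viewer.capture(name)
    if fn: cv2.imwrite('pics/'+fn,c['frame'])
    if 'mount' in c:
        T=np.eye(4); T[:3,:3]=Ro.from_euler('xyz',s['eef_rot'],degrees=True).as_matrix(); T[:3,3]=s['tcp_pos']
        W=np.linalg.inv(T@np.array(c['mount'])); c['R']=W[:3,:3]; c['t']=W[:3,3]
    return c
def ray(c,px,z):
    p=cv2.undistortPoints(np.array(px,float).reshape(-1,1,2),np.array(c['K']),np.array(c['D'])).reshape(-1,2)
    R=np.array(c['R']);t=np.array(c['t']).ravel(); o=-R.T@t
    d=np.c_[p,np.ones(len(p))]@R
    return o+d*((z-o[2])/d[:,2])[:,None]
def proj(c,X):
    R=np.array(c['R']);rv=cv2.Rodrigues(R)[0]
    return cv2.projectPoints(np.array(X,float).reshape(-1,3),rv,np.array(c['t'],float).reshape(3,1),np.array(c['K']),np.array(c['D']))[0].reshape(-1,2)
E
python3 - <<'E'
from h import *
s=get_state(); print(s, r.hold_point_z)
for n in('scene','top','wrist'): cap(n,n+'1.png')
E
```

```text
pics
{'time_s': 0.0, 'joints': array([ 9.00751556e+01,  2.05911212e+01,  6.32500837e-01, -2.18294232e-02,
       -7.01353351e+01, -1.65060076e+01]), 'qd': array([ 0.03189892,  0.048718  ,  0.05881507, -0.01157624, -0.06757485,
       -0.03011684]), 'joint_torque': array([ 9.52390910e-04, -5.82702184e+01,  2.93053508e+01,  6.99750692e+00,
        6.82327125e-03, -1.58855987e-04]), 'tcp_pos': array([0.19081609, 0.64694256, 0.22561119]), 'eef_rot': array([-1.79992978e+02, -9.59144805e-02, -1.06438292e+02]), 'contact_force': array([-0.00829714, -0.2267167 , -0.9500465 ]), 'moment': array([-0.04309763,  0.03895973, -0.02675386]), 'gripper_width': 0.08787183886367742} 0.0188
```

View pics/scene1.png

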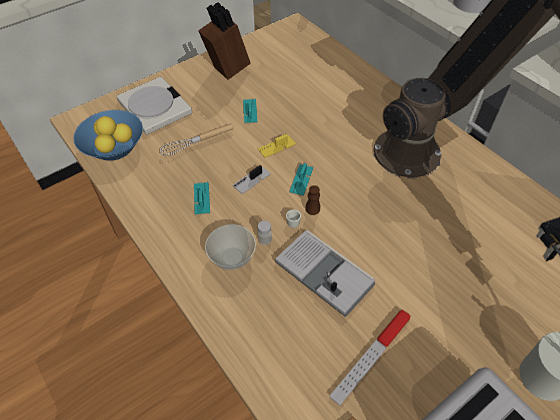

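View pics/top1.png

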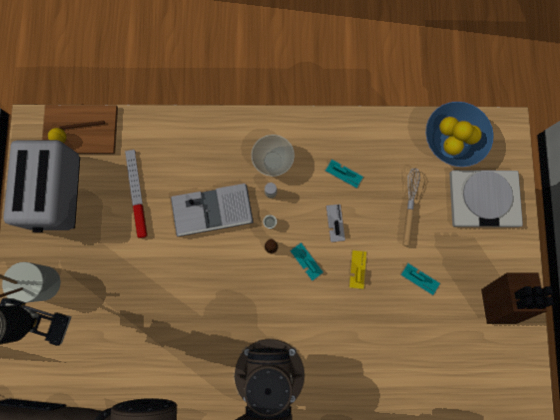

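View pics/wrist1.png

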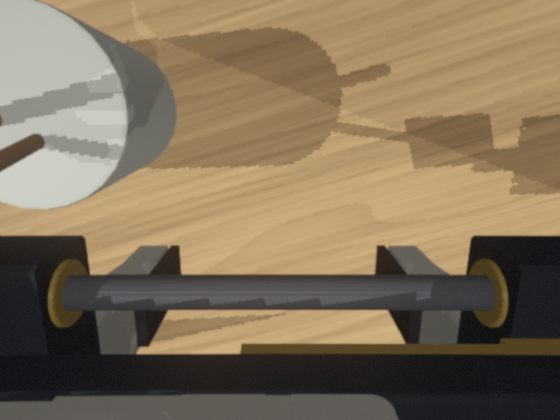

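The top view shows five candidate blades: the grey plate with a black tab (336,222), turquoise ones at (345,173), (307,262) and (420,279), and a yellow one at (359,269). Only the grey steel one with the black tab fits. The mandoline is at (212,210). I'll confirm with an enlarged crop.

```bash
python3 - <<'E'
from h import *
c=cap('top'); f=c['frame']
a=cv2.resize(f[195:250,300:370],None,fx=8,fy=8,interpolation=cv2.INTER_CUBIC)
b=cv2.resize(f[175:245,160:265],None,fx=7,fy=7,interpolation=cv2.INTER_CUBIC)
cv2.imwrite('pics/ca.png',a);cv2.imwrite('pics/cb.png',b)
print(ray(c,[[336,222],[212,210],[270,375]],0.02))
s=cap('scene');f=s['frame']
cv2.imwrite('pics/cs.png',cv2.resize(f[150:320,220:390],None,fx=3.5,fy=3.5,interpolation=cv2.INTER_CUBIC))
E
```

```text
[[ 5.12493741e-01 -2.30609478e-01  2.00000000e-02]
 [ 5.53402246e-01  2.01492964e-01  2.00000000e-02]
 [ 4.94172309e-04 -3.79677607e-03  2.00000000e-02]]
```

View pics/ca.png

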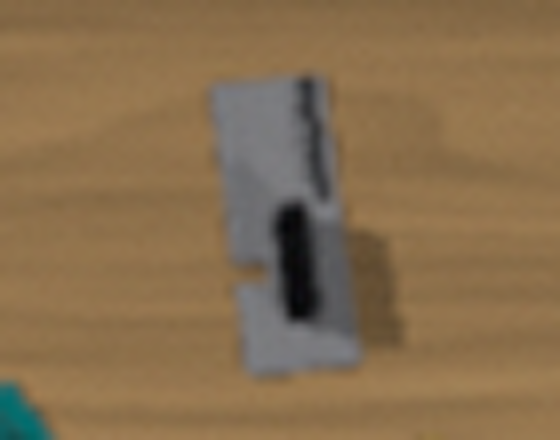

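View pics/cb.png

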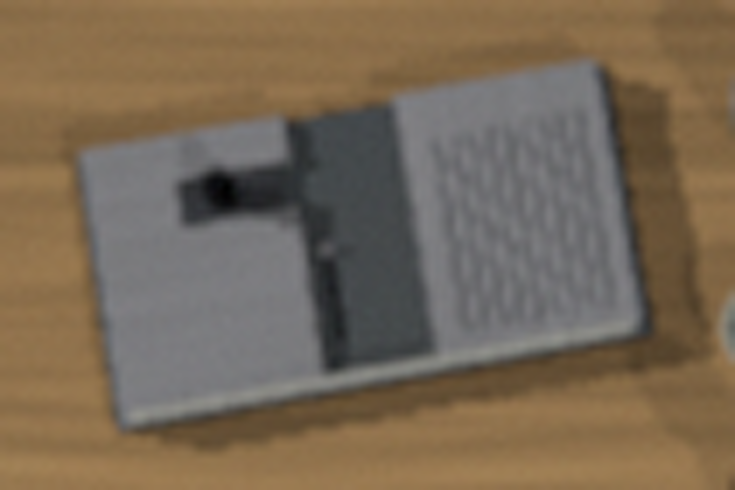

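View pics/cs.png

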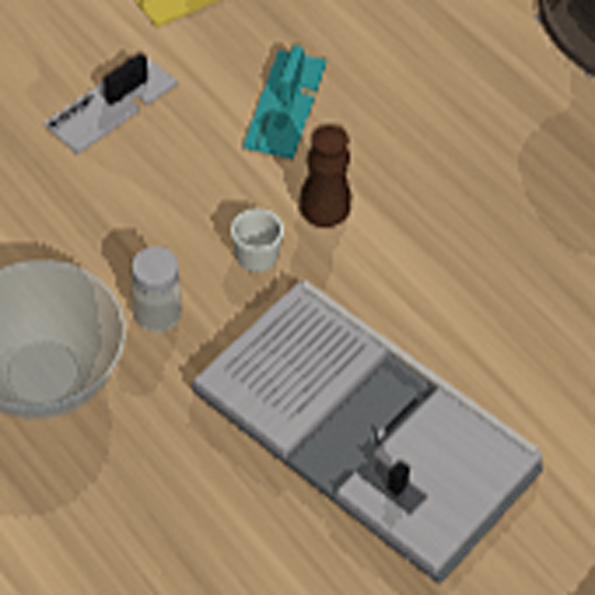

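```bash
python3 - <<'E'
from h import *
c=cap('wrist'); print(np.array(c['mount']).round(3), c['K'])
t=cap('top')
P=lambda x,y,ox,oy,k:[ox+(x+.5)/k-.5,oy+(y+.5)/k-.5]
m=ray(t,[P(x,y,160,175,7) for x,y in [(80,152),(597,62),(645,322),(122,410),(325,248),(290,123),(393,105),(327,368),(434,345)]],0.031)
print(m.round(4)); print(m[:4].mean(0))
b=ray(t,[P(x,y,300,195,8) for x,y in [(212,85),(325,78),(358,360),(248,373)]],0.004);print(b.round(4),b.mean(0))
for v in (m[0]-m[1],m[3]-m[2]): print(np.degrees(np.arctan2(-v[0],v[1])))
for v in (b[0]-b[3],b[1]-b[2]): print(np.degrees(np.arctan2(v[1],v[0])))
E
```

```text
[[ 1.    -0.001 -0.001  0.001]
 [ 0.001  0.967  0.257 -0.069]
 [ 0.001 -0.257  0.967 -0.157]
 [ 0.     0.     0.     1.   ]] [[376.86343427   0.         277.58536493]
 [  0.         376.86343427 207.59453926]
 [  0.           0.           1.        ]]
[[0.5994 0.3437 0.031 ]
 [0.6462 0.0876 0.031 ]
 [0.5149 0.062  0.031 ]
 [0.4704 0.3181 0.031 ]
 [0.5514 0.2207 0.031 ]
 [0.6145 0.2399 0.031 ]
 [0.6239 0.1889 0.031 ]
 [0.4916 0.2181 0.031 ]
 [0.5032 0.1658 0.031 ]]
[0.55775115 0.20285277 0.031     ]
[[ 0.5748 -0.1985  0.004 ]
 [ 0.5781 -0.2485  0.004 ]
 [ 0.4529 -0.2607  0.004 ]
 [ 0.4471 -0.2125  0.004 ]] [ 0.51322199 -0.23002201  0.004     ]
10.341513284718637
9.85750454026569
6.267816539554382
5.550835773485617
```

Grey blade confirmed: black tab, notch on its +y edge, in the crop at (250,272). I'll move the wrist camera over the mandoline seat.

```bash
cat >> h.py <<'E'
def go(pos,yaw):
    "units to go: turn (tool z), then shift in the tool axes after the turn"
    s=get_state(); a=s['eef_rot']; 
    dy=(yaw-a[2]+180)%360-180
    R=Ro.from_euler('xyz',[a[0],a[1],a[2]+dy],degrees=True).as_matrix()
    d=R.T@(np.array(pos)-s['tcp_pos'])/0.05
    print('pos',s['tcp_pos'].round(4),'rot',np.round(a,2),'turn',round(-dy/6,2),'shift',d.round(3),'t',round(s['time_s'],2),'F',s['contact_force'].round(1),'w',round(s['gripper_width'],4))
E
python3 -c "
from h import *
go([.49,.21,.15],-80)"
```

```text
pos [0.191  0.6473 0.2263] rot [-1.8000e+02 -2.0000e-02 -1.0644e+02] turn -4.41 shift [ 9.651 -4.371  1.53 ] t 0.35 F [-0.3 -0.2 -0.2] w 0.0879
```

>>> {"op": "apply_moves", "data": {"plan": [[0,[0,0,0],-0.88],[0,[0,0,0],-0.88],[0,[0,0,0],-0.88],[0,[0,0,0],-0.88],[0,[0,0,0],-0.88],[0,[0.97,-0.44,0],0],[0,[0.97,-0.44,0],0],[0,[0.97,-0.44,0],0],[0,[0.97,-0.44,0],0],[0,[0.97,-0.44,0],0]]}}

```text
time_s: 1.6
tcp_pos: [0.342, 0.4261, 0.2268]
eef_rot: [-180.0, 0.0, -80.0]
contact_force: [0.0, -0.4, -1.1]
gripper_width: 0.0877
```

>>> {"op": "apply_moves", "data": {"plan": [[0,[0.96,-0.44,0.3],0],[0,[0.96,-0.43,0.3],0],[0,[0.96,-0.43,0.3],0],[0,[0.96,-0.43,0.3],0],[0,[0.96,-0.43,0.3],0],[0,[0,0,0],0],[0,[0,0,0],0],[0,[0,0,0],0]]}}

```text
time_s: 2.6
tcp_pos: [0.489, 0.2109, 0.1521]
eef_rot: [-180.0, 0.0, -80.0]
contact_force: [-0.1, -0.2, -0.1]
gripper_width: 0.0874
```

```bash
python3 -c "
from h import *
go([.49,.21,.15],-80)
cap('wrist','w2.png')"
```

```text
pos [0.489  0.2109 0.1521] rot [-1.7995e+02  3.0000e-02 -7.9960e+01] turn 0.01 shift [ 0.022 -0.016  0.042] t 2.6 F [-0.1 -0.2 -0.1] w 0.0874
```

View pics/w2.png

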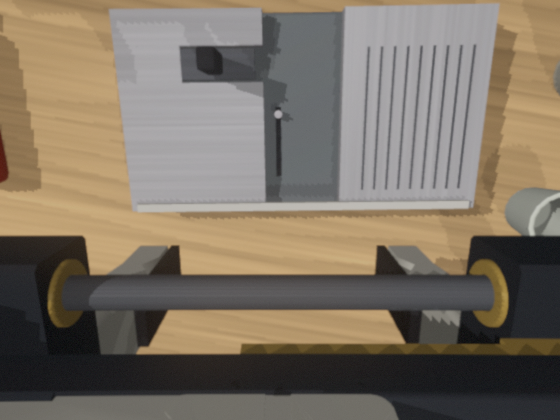

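The picture shows the slicer's top at (112..496, 6..212), the pin head at (278,114), the seat channel at columns 264–342 and the knob at (208,60). I'll enlarge it.

```bash
python3 -c "
from h import *
f=cv2.imread('pics/w2.png')
cv2.imwrite('pics/w2a.png',cv2.resize(f[0:220,170:370],None,fx=2.7,fy=2.7,interpolation=cv2.INTER_CUBIC))
cv2.imwrite('pics/w2b.png',cv2.resize(f[0:225,100:510],None,fx=1.9,fy=2.6,interpolation=cv2.INTER_CUBIC))
cv2.imwrite('pics/w2c.png',cv2.resize(f[90:140,250:310],None,fx=10,fy=10,interpolation=cv2.INTER_CUBIC))
"
```

```text
(no output)
```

View pics/w2a.png

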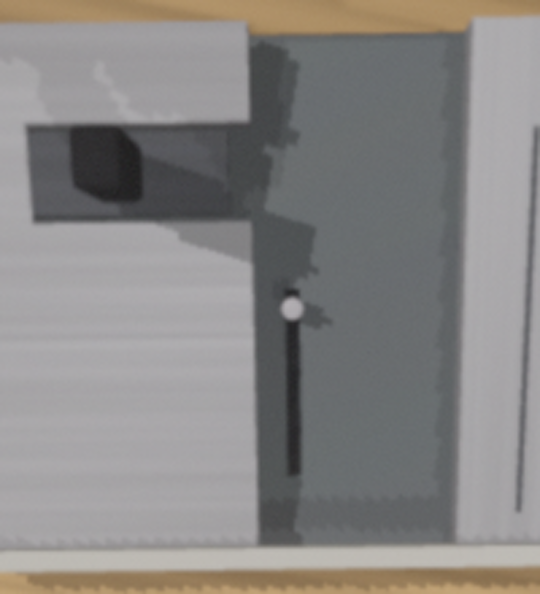

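View pics/w2c.png

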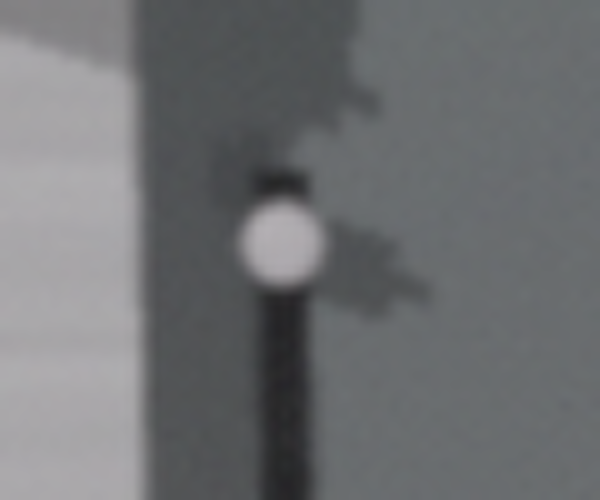

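```bash
python3 - <<'E'
from h import *
c=cap('wrist','w3.png')
A=lambda x,y:[170+(x+.5)/2.7-.5,(y+.5)/2.7-.5]
pin=ray(c,[[250+282.5/10-.5,90+243.5/10-.5]],.027)[0];print('pin',pin)
L=ray(c,[A(247,25),A(259,545)],.031);Rr=ray(c,[A(471,20),A(457,542)],.031)
print(L,Rr)
print('width',np.linalg.norm(L-Rr,axis=1))
yaw=np.arctan2(*( (L[0]-L[1])+(Rr[0]-Rr[1]))[[1,0]]);print('yaw',np.degrees(yaw), [np.degrees(np.arctan2(*(q[0]-q[1])[[1,0]])) for q in(L,Rr)])
cor=ray(c,[[112,12],[496,6],[478,202],[133,205]],.031);print(cor.round(4),cor.mean(0))
ctr=(L+Rr).mean(0)/2
ux=np.array([np.cos(yaw),np.sin(yaw)]);uy=np.array([-ux[1],ux[0]])
for nm,o in(('chan',ctr),('corn',cor.mean(0))):
    d=(pin-o)[:2];print(nm,o,'pin rel slicer',d@ux,d@uy)
sl=ray(c,[A(292,290),A(294,475)],.02); print('slot',sl, [((q-pin)[:2]@ux,(q-pin)[:2]@uy) for q in sl])
kn=ray(c,[A(92,163)],.064)[0]; print('knob',kn,(kn-pin)[:2]@ux,(kn-pin)[:2]@uy)
E
```

```text
pin [0.55240844 0.22162179 0.027     ]
[[0.61708902 0.24426303 0.031     ]
 [0.48732501 0.21947607 0.031     ]] [[0.62769195 0.19010878 0.031     ]
 [0.49786099 0.16488262 0.031     ]]
width [0.05518246 0.05560082]
yaw 10.9048975954529 [np.float64(10.8141231464529), np.float64(10.995569900723982)]
[[0.5976 0.3417 0.031 ]
 [0.645  0.0915 0.031 ]
 [0.5149 0.0615 0.031 ]
 [0.4671 0.3181 0.031 ]] [0.55616765 0.20321073 0.031     ]
chan [0.55749174 0.20468262 0.031     ] pin rel slicer -0.0017869648166581595 0.017594940177116044
corn [0.55616765 0.20321073 0.031     ] pin rel slicer -0.00020833110583309418 0.01878976935011385
slot [[0.5570805  0.22239106 0.02      ]
 [0.50674094 0.21291105 0.02      ]] [(np.float64(0.004733216707892348), np.float64(-0.000128474805975447)), (np.float64(-0.04649076061699216), np.float64(8.590256538714149e-05))]
knob [0.57621463 0.27139585 0.064     ] 0.0327925342326592 0.044371630320489096
```

```bash
python3 -c "
from h import *
go([.434,-.238,.13],-84)"
```

```text
pos [0.4889 0.2111 0.152 ] rot [-1.7996e+02  3.0000e-02 -7.9940e+01] turn 0.68 shift [8.817 2.032 0.434] t 2.7 F [-0.4 -0.4  0.4] w 0.0876
```

>>> {"op": "apply_moves", "data": {"plan": [[0,[0,0,-1],0.68],[0,[0.98,0.23,0],0],[0,[0.98,0.23,0],0],[0,[0.98,0.23,0],0],[0,[0.98,0.22,0],0],[0,[0.98,0.22,0],0],[0,[0.98,0.22,0],0],[0,[0.98,0.22,0],0],[0,[0.98,0.22,0.45],0],[0,[0.98,0.22,1],0],[0,[0,0,0],0],[0,[0,0,0],0]]}}

```text
time_s: 4.2
tcp_pos: [0.4357, -0.2329, 0.1354]
eef_rot: [-180.0, -0.0, -84.1]
contact_force: [-0.3, 0.2, 0.4]
gripper_width: 0.0874
```

```bash
python3 -c "
from h import *
go([.434,-.238,.13],-84)
c=cap('wrist','w4.png'); np.savez('w4.npz',R=c['R'],t=c['t'],K=c['K'],D=c['D'])
f=c['frame'];cv2.imwrite('pics/w4b.png',cv2.resize(f[0:240,180:380],None,fx=2.5,fy=2.5,interpolation=cv2.INTER_CUBIC))
"
```

```text
pos [ 0.4357 -0.2329  0.1354] rot [-1.7998e+02 -2.0000e-02 -8.4090e+01] turn -0.02 shift [0.098 0.044 0.107] t 4.2 F [-0.3  0.2  0.4] w 0.0874
```

View pics/w4.png

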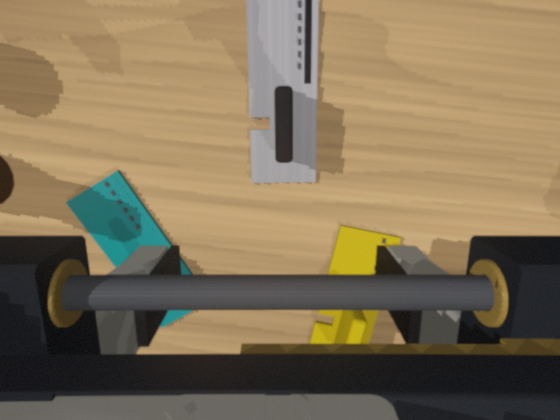

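View pics/w4b.png

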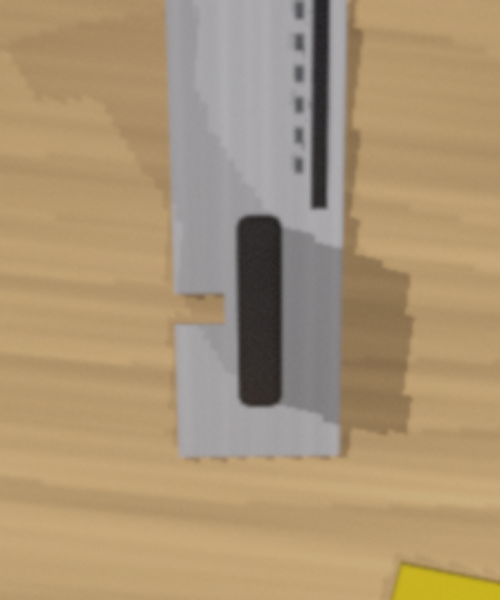

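The grey blade's tab spans (275..293, 87..162), its notch is at (260,124), and the notch is on the left. The turquoise and yellow look-alikes are nearer the robot, clear of the reach.

```bash
python3 - <<'E'
from h import *
z=np.load('w4.npz'); c={k:z[k] for k in z}
A=lambda x,y:[180+(x+.5)/2.5-.5,(y+.5)/2.5-.5]
p=ray(c,[A(180,457),A(340,457),A(166.5,10),A(346,10),A(174,296),A(175,324),A(224,296),A(225,324)],.004)
print(p.round(4))
for i,j in((2,0),(3,1)): print(np.degrees(np.arctan2(*(p[i]-p[j])[[1,0]])))
print('end w',np.linalg.norm(p[0]-p[1]))
v=p[0]-p[1];print('end yaw',np.degrees(np.arctan2(-v[0],v[1])))
yaw=np.radians(6.0);ux=np.array([np.cos(yaw),np.sin(yaw)]);uy=np.array([-ux[1],ux[0]])
n=p[4:].mean(0)[:2]; 
print('notch y=17.5 centre',n, 'tab from notch',n-uy*.0175)
print('tab from end', (p[0]+p[1])[:2]/2+ux*.045)
print('tabtop', ray(c,[A(259.5,310)],.04), ray(c,[A(238,310),A(281,310),A(260,216),A(260,405)],.04).round(4))
E
```

```text
[[ 0.4461 -0.2123  0.004 ]
 [ 0.4512 -0.2617  0.004 ]
 [ 0.5703 -0.1981  0.004 ]
 [ 0.5753 -0.2472  0.004 ]
 [ 0.4944 -0.2064  0.004 ]
 [ 0.4863 -0.2074  0.004 ]
 [ 0.4959 -0.2212  0.004 ]
 [ 0.4878 -0.2222  0.004 ]]
6.510662840759988
6.650327024771838
end w 0.04970429549978213
end yaw 5.86097895496576
notch y=17.5 centre [ 0.49110428 -0.21428838] tab from notch [ 0.49293353 -0.23169251]
tab from end [ 0.49340359 -0.23227136]
tabtop [[ 0.49433189 -0.23140985  0.04      ]] [[ 0.4938 -0.2258  0.04  ]
 [ 0.4949 -0.237   0.04  ]
 [ 0.5175 -0.2291  0.04  ]
 [ 0.4697 -0.2342  0.04  ]]
```

```bash
python3 -c "
from h import *
go([.4932,-.2319,.014],-83.7)"
```

```text
pos [ 0.4362 -0.2326  0.1359] rot [-1.7991e+02 -3.0000e-02 -8.4040e+01] turn -0.06 shift [ 0.11  -1.132  2.44 ] t 4.25 F [-0.3 -0.5  1.6] w 0.0876
```

>>> {"op": "apply_moves", "data": {"plan": [[0,[0.06,-0.56,0],-0.06],[0,[0.05,-0.56,0],0],[0,[0,0,0.6],0],[0,[0,0,0.6],0],[0,[0,0,0.5],0],[0,[0,0,0.3],0],[0,[0,0,0],0],[0,[0,0,0],0]]}}

```text
time_s: 5.25
tcp_pos: [0.4925, -0.2325, 0.0362]
eef_rot: [-179.9, -0.0, -83.7]
contact_force: [0.2, 0.5, 0.5]
gripper_width: 0.0875
```

```bash
python3 -c "
from h import *
go([.4932,-.2319,.014],-83.7);cap('wrist','w5.png')"
```

```text
pos [ 0.4925 -0.2325  0.0362] rot [-1.799e+02 -4.000e-02 -8.370e+01] turn -0.0 shift [-0.012 -0.015  0.443] t 5.25 F [0.2 0.5 0.5] w 0.0875
```

View pics/w5.png

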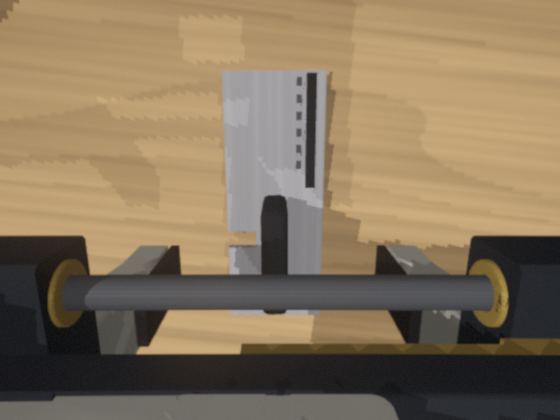

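The tab at (274,250) is centred between the fingers, and the notch at (243,238) stays visible. I'll go down and grip.

>>> {"op": "apply_moves", "data": {"plan": [[0,[-0.01,-0.02,0.22],0],[0,[0,0,0.22],0],[0,[0,0,0],0],[150,[0,0,0],0],[230,[0,0,0],0],[230,[0,0,0],0],[230,[0,0,0],0],[230,[0,0,0],0],[230,[0,0,0],0],[230,[0,0,0],0]], "squeeze": 40}}

```text
time_s: 6.55
tcp_pos: [0.4923, -0.2321, 0.013]
eef_rot: [180.0, 0.0, -83.8]
contact_force: [-0.4, -0.3, 0.3]
gripper_width: 0.0232
```

```bash
python3 -c "
from h import *
go([.4932,-.2319,.014],-83.7)"
```

```text
pos [ 0.4923 -0.2321  0.013 ] rot [180.     0.   -83.75] turn -0.01 shift [-0.003 -0.018 -0.021] t 6.55 F [-0.4 -0.3  0.3] w 0.0232
```

Still closing.

>>> {"op": "apply_moves", "data": {"plan": [[255,[0,0,0],0],[255,[0,0,0],0],[255,[0,0,0],0],[255,[0,0,0],0],[255,[0,0,0],0]], "squeeze": 40}}

```text
time_s: 7.18
tcp_pos: [0.4923, -0.2321, 0.0129]
eef_rot: [180.0, 0.0, -83.8]
contact_force: [-0.1, 0.9, 0.5]
gripper_width: 0.0119
```

>>> {"op": "apply_moves", "data": {"plan": [[255,[0,0,-0.3],0],[255,[0,0,-0.7],0],[255,[0,0,-1],0],[255,[0,0,-1],0],[255,[0,0,0],0],[255,[0,0,0],0]]}}

```text
time_s: 7.92
tcp_pos: [0.4917, -0.2319, 0.1631]
eef_rot: [-180.0, 0.0, -83.8]
contact_force: [-0.2, -0.2, -2.4]
gripper_width: 0.0117
```

```bash
python3 -c "
from h import *
go([.5557,.2044,.16],-79.3)
c=cap('wrist','w6.png'); np.savez('w6.npz',R=c['R'],t=c['t'],K=c['K'],D=c['D'])"
```

```text
pos [ 0.4917 -0.2319  0.1631] rot [-1.7998e+02  3.0000e-02 -8.3770e+01] turn -0.75 shift [-8.337 -2.877  0.067] t 7.92 F [-0.2 -0.2 -2.4] w 0.0117
```

View pics/w6.png

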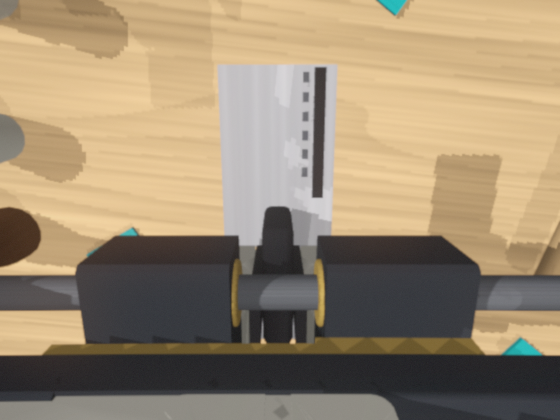

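```bash
python3 - <<'E'
from h import *
z=np.load('w6.npz'); c={k:z[k] for k in z}
f=cv2.imread('pics/w6.png');g=cv2.cvtColor(f,cv2.COLOR_BGR2HSV)
cv2.imwrite('pics/w6b.png',cv2.resize(f[50:245,205:350],None,fx=4,fy=3,interpolation=cv2.INTER_CUBIC))
p=ray(c,[[219,65],[337,65],[224,225],[331,225]],.1631-.009)
s=get_state();R=Ro.from_euler('xyz',s['eef_rot'],degrees=True).as_matrix()
q=(p-s['tcp_pos'])@R;print(q.round(4))
print('width',np.linalg.norm(q[0]-q[1]),'tilt wrt tool y',[np.degrees(np.arctan2(d[0],-d[1])) for d in (q[0]-q[2],q[1]-q[3])])
E
```

```text
[[-0.0233 -0.086   0.0081]
 [ 0.0253 -0.0859  0.008 ]
 [-0.0239 -0.0169  0.0082]
 [ 0.0253 -0.0168  0.0081]]
width 0.04862941948972959 tilt wrt tool y [np.float64(0.4690378208550914), np.float64(-0.03391598578089329)]
```

View pics/w6b.png

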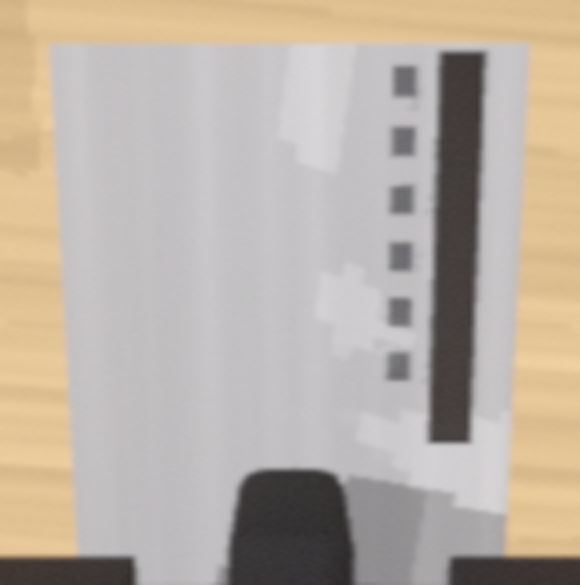

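>>> {"op": "apply_moves", "data": {"plan": [[255,[0,0,-0.2],-0.37],[255,[0,0,0],-0.38],[255,[-0.8,-0.29,0],0],[255,[-0.8,-0.29,0],0],[255,[-0.8,-0.29,0],0],[255,[-0.8,-0.29,0],0],[255,[-0.8,-0.29,0],0],[255,[-0.8,-0.28,0],0],[255,[-0.8,-0.28,0],0],[255,[-0.8,-0.28,0],0],[255,[-0.8,-0.28,0],0],[255,[-0.8,-0.28,0],0]]}}

```text
time_s: 9.48
tcp_pos: [0.557, 0.1883, 0.1711]
eef_rot: [179.8, -0.1, -79.3]
contact_force: [1.0, -0.2, -1.7]
gripper_width: 0.0117
```

>>> {"op": "apply_moves", "data": {"plan": [[255,[-0.3,0,0],0],[255,[0,0,0],0],[255,[0,0,0],0]]}}

```text
time_s: 9.85
tcp_pos: [0.5544, 0.2012, 0.1722]
eef_rot: [179.9, -0.0, -79.3]
contact_force: [0.2, -0.2, -2.2]
gripper_width: 0.0119
```

```bash
python3 -c "
from h import *
go([.5547,.2046,.054],-79.3);cap('wrist','w7.png')"
```

```text
pos [0.5544 0.2012 0.1722] rot [ 1.7991e+02 -4.0000e-02 -7.9270e+01] turn 0.0 shift [-0.067 -0.023  2.364] t 9.85 F [ 0.2 -0.2 -2.2] w 0.0119
```

View pics/w7.png

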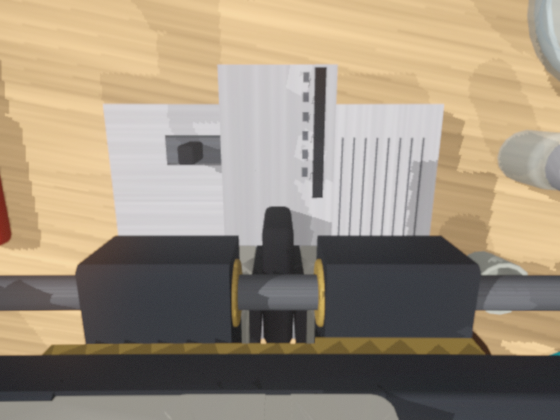

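>>> {"op": "apply_moves", "data": {"plan": [[255,[-0.07,-0.02,0.6],0],[255,[0,0,0.6],0],[255,[0,0,0.6],0],[255,[0,0,0.4],0],[255,[0,0,0],0],[255,[0,0,0],0]]}}

```text
time_s: 10.65
tcp_pos: [0.5559, 0.2056, 0.0639]
eef_rot: [-179.9, 0.0, -79.3]
contact_force: [0.2, 0.8, -2.6]
gripper_width: 0.0118
```

```bash
python3 -c "
from h import *
go([.5547,.2046,.034],-79.3);c=cap('wrist','w8.png')
np.savez('w8.npz',R=c['R'],t=c['t'],K=c['K'],D=c['D'])"
```

```text
pos [0.5559 0.2056 0.0639] rot [-1.7994e+02  1.0000e-02 -7.9280e+01] turn 0.0 shift [0.014 0.029 0.599] t 10.65 F [ 0.2  0.8 -2.6] w 0.0118
```

View pics/w8.png

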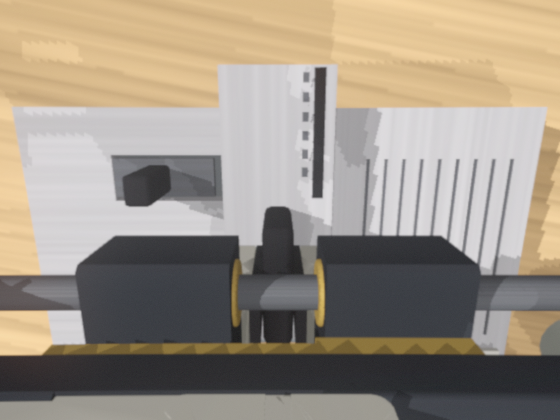

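```bash
python3 - <<'E'
from h import *
z=np.load('w8.npz'); c={k:z[k] for k in z}
yaw=np.radians(10.7);ux=np.array([np.cos(yaw),np.sin(yaw)]);uy=np.array([-ux[1],ux[0]])
d=ray(c,[[14,107.5],[543,107.5],[215,107.5],[345,107.5]],.031)
b=ray(c,[[219,65],[337,65]],.0639-.0095)
print(d.round(4),np.linalg.norm(d[0]-d[1]),(d[0]+d[1])/2-b.mean(0))
print((b.mean(0)-d.mean(0))[:2]@ux, 'y', (b.mean(0)-(d[0]+d[1])/2)[:2]@uy)
v=d[0]-d[1];print(np.degrees(np.arctan2(-v[0],v[1])))
v=b[0]-b[1];print(np.degrees(np.arctan2(-v[0],v[1])))
E
```

```text
[[0.5996 0.3424 0.031 ]
 [0.6468 0.092  0.031 ]
 [0.6179 0.2475 0.031 ]
 [0.6295 0.1855 0.031 ]] 0.25476500663553436 [-0.01698221 -0.00336206 -0.0234    ]
0.017112200173099022 y 0.00015057645371001756
10.67401265766325
10.668593077245276
```

>>> {"op": "apply_moves", "data": {"plan": [[255,[0.01,0.025,0.15],0],[255,[0,0,0.15],0],[255,[0,0,0.1],0],[255,[0,0,0],0],[255,[0,0,0],0]]}}

```text
time_s: 11.32
tcp_pos: [0.5543, 0.2052, 0.043]
eef_rot: [-180.0, -0.0, -79.2]
contact_force: [0.1, 0.2, -2.0]
gripper_width: 0.012
```

```bash
python3 -c "
from h import *
go([.5547,.2046,.033],-79.3)"
```

```text
pos [0.5543 0.2052 0.043 ] rot [-180.     -0.    -79.24] turn 0.01 shift [ 0.013 -0.006  0.2  ] t 11.32 F [ 0.1  0.2 -2. ] w 0.012
```

>>> {"op": "apply_moves", "data": {"plan": [[255,[0.01,-0.006,0.02],0],[255,[0,0,0.02],0],[255,[0,0,0.02],0],[255,[0,0,0],0]]}}

```text
time_s: 11.82
tcp_pos: [0.5545, 0.2046, 0.0399]
eef_rot: [180.0, -0.0, -79.3]
contact_force: [-0.3, 0.5, -2.3]
gripper_width: 0.0119
```

>>> {"op": "apply_moves", "data": {"plan": [[255,[0,0,0.02],0],[255,[0,0,0.02],0],[255,[0,0,0],0]]}}

```text
time_s: 12.2
tcp_pos: [0.5545, 0.2046, 0.0379]
eef_rot: [180.0, -0.0, -79.3]
contact_force: [-1.0, -0.4, -1.6]
gripper_width: 0.0116
```

>>> {"op": "apply_moves", "data": {"plan": [[255,[0,0,0.02],0],[255,[0,0,0.02],0],[255,[0,0,0],0]]}}

```text
time_s: 12.58
tcp_pos: [0.5545, 0.2046, 0.0359]
eef_rot: [180.0, -0.0, -79.3]
contact_force: [-0.2, -0.1, -2.6]
gripper_width: 0.0115
```

>>> {"op": "apply_moves", "data": {"plan": [[255,[0,0,0.02],0],[255,[0,0,0.01],0],[255,[0,0,0],0]]}}

```text
time_s: 12.95
tcp_pos: [0.5545, 0.2046, 0.0344]
eef_rot: [180.0, -0.0, -79.3]
contact_force: [0.5, -0.3, -2.6]
gripper_width: 0.012
```

>>> {"op": "apply_moves", "data": {"plan": [[255,[0,0,0.01],0],[255,[0,0,0.01],0],[255,[0,0,0],0]]}}

```text
time_s: 13.32
tcp_pos: [0.5545, 0.2046, 0.0334]
eef_rot: [180.0, -0.0, -79.3]
contact_force: [0.6, 0.5, -2.1]
gripper_width: 0.0118
```

>>> {"op": "apply_moves", "data": {"plan": [[255,[0,0,0.01],0],[255,[0,0,0],0],[255,[0,0,0],0]]}}

```text
time_s: 13.7
tcp_pos: [0.5546, 0.2047, 0.033]
eef_rot: [-180.0, 0.0, -79.3]
contact_force: [0.1, 0.0, -2.3]
gripper_width: 0.0121
```

>>> {"op": "apply_moves", "data": {"plan": [[255,[0,0,0.01],0],[255,[0,0,0],0],[255,[0,0,0],0]]}}

```text
time_s: 14.08
tcp_pos: [0.5546, 0.2047, 0.033]
eef_rot: [-180.0, 0.0, -79.2]
contact_force: [-3.2, 0.4, 6.3]
gripper_width: 0.0119
```

Contact came exactly at floor height (about 8 N), past the pin's height, so the blade is seated. I'll release gently.

>>> {"op": "apply_moves", "data": {"plan": [[200,[0,0,-0.005],0],[195,[0,0,0],0],[195,[0,0,0],0],[195,[0,0,0],0]]}}

```text
time_s: 14.58
tcp_pos: [0.5545, 0.2046, 0.0326]
eef_rot: [180.0, -0.0, -79.3]
contact_force: [0.1, -0.3, -0.2]
gripper_width: 0.0206
```

>>> {"op": "apply_moves", "data": {"plan": [[195,[0,0,-0.2],0],[195,[0,0,-0.5],0],[195,[0,0,-1],0],[195,[0,0.6,-0.6],0],[195,[0,0.6,0],0],[195,[0,0,0],0],[195,[0,0,0],0]]}}

```text
time_s: 15.45
tcp_pos: [0.4961, 0.1938, 0.1484]
eef_rot: [-179.9, 0.0, -79.2]
contact_force: [0.1, 0.3, 0.7]
gripper_width: 0.0203
```

```bash
python3 -c "
from h import *
go([.5547,.2046,.033],-79.3)
c=cap('wrist','w9.png')
np.savez('w9.npz',R=c['R'],t=c['t'],K=c['K'],D=c['D'])
s=cap('scene');cv2.imwrite('pics/s9.png',cv2.resize(s['frame'][220:320,265:385],None,fx=5,fy=5,interpolation=cv2.INTER_CUBIC))"
```

```text
pos [0.4961 0.1938 0.1484] rot [-1.7993e+02  2.0000e-02 -7.9230e+01] turn 0.01 shift [ 0.005 -1.189  2.31 ] t 15.45 F [0.1 0.3 0.7] w 0.0203
```

View pics/w9.png

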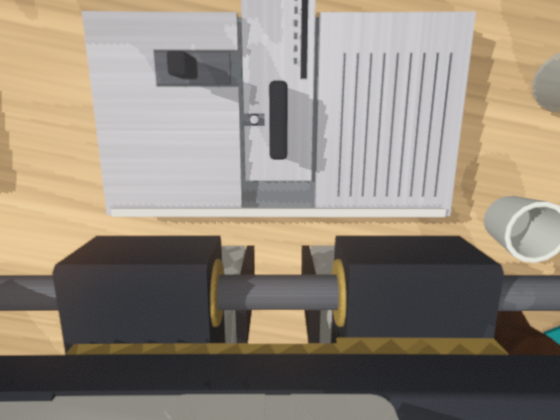

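View pics/s9.png

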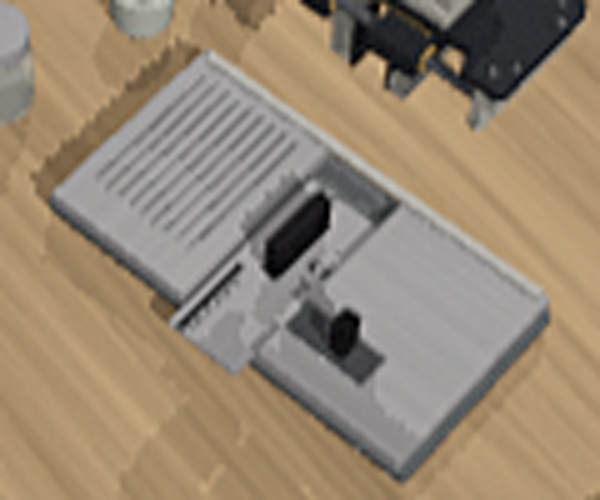

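The notch is over the pin at (254,119) and the plate lies down in the channel. Next I'll go behind the knob (180,65) with shut fingers and push it.

```bash
python3 -c "
from h import *
go([.5688,.3107,.045],-79.3)
z=np.load('w9.npz'); c={k:z[k] for k in z}
print(ray(c,[[181,64]],.064), ray(c,[[279,120]],.06),ray(c,[[254,119]],.027))"
```

```text
pos [0.4962 0.1937 0.1477] rot [-1.7999e+02 -1.0000e-02 -7.9250e+01] turn 0.01 shift [-2.031 -1.861  2.055] t 15.55 F [-0.3 -0.1  0.1] w 0.0205
[[0.5775526  0.26749999 0.064     ]] [[0.55639145 0.20367739 0.06      ]] [[0.55278126 0.22117779 0.027     ]]
```

>>> {"op": "apply_moves", "data": {"plan": [[255,[-0.6,-0.5,0],0],[255,[-0.7,-0.7,0],0],[255,[-0.73,-0.67,0],0],[255,[0,0,0.8],0],[255,[0,0,0.7],0],[255,[0,0,0.3],0],[255,[0,0,0],0],[255,[0,0,0],0]]}}

```text
time_s: 16.55
tcp_pos: [0.5695, 0.3112, 0.0591]
eef_rot: [-179.9, 0.0, -79.2]
contact_force: [0.3, 0.5, -0.1]
gripper_width: 0.0007
```

```bash
python3 -c "
from h import *
go([.5688,.3107,.045],-79.3)
c=cap('wrist','w10.png')"
```

```text
pos [0.5695 0.3112 0.0591] rot [-1.7989e+02  5.0000e-02 -7.9240e+01] turn 0.01 shift [0.007 0.016 0.282] t 16.55 F [ 0.3  0.5 -0.1] w 0.0007
```

View pics/w10.png

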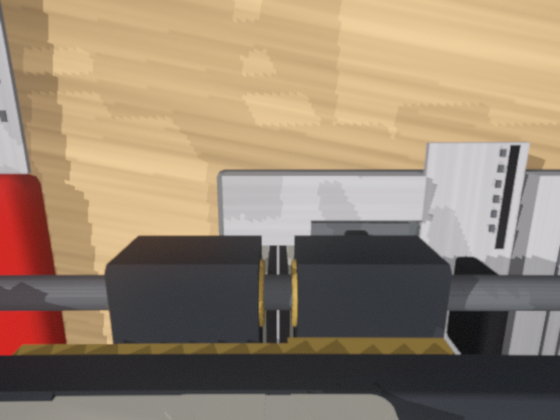

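>>> {"op": "apply_moves", "data": {"plan": [[255,[0,0.01,0.27],0],[255,[0,0,0],0],[255,[0.1,0,0],0],[255,[0.06,0,0],0],[255,[0,0,0],0]]}}

```text
time_s: 17.23
tcp_pos: [0.5697, 0.3024, 0.0444]
eef_rot: [-180.0, 0.0, -79.3]
contact_force: [-0.1, -0.4, 0.3]
gripper_width: 0.0003
```

>>> {"op": "apply_moves", "data": {"plan": [[255,[0.05,0,0],0],[255,[0.04,0,0],0],[255,[0.04,0,0],0],[255,[0,0,0],0]]}}

```text
time_s: 17.73
tcp_pos: [0.5707, 0.2961, 0.0442]
eef_rot: [180.0, -0.0, -79.3]
contact_force: [-0.8, -0.3, 0.1]
gripper_width: 0.0005
```

>>> {"op": "apply_moves", "data": {"plan": [[255,[0.05,0,0],0],[255,[0.05,0,0],0],[255,[0.05,0,0],0],[255,[0,0,0],0]]}}

```text
time_s: 18.23
tcp_pos: [0.5722, 0.2889, 0.0442]
eef_rot: [-180.0, 0.0, -79.3]
contact_force: [-0.6, 1.3, -1.6]
gripper_width: 0.0005
```

>>> {"op": "apply_moves", "data": {"plan": [[255,[0.05,0,0],0],[255,[0.05,0,0],0],[255,[0,0,0],0]]}}

```text
time_s: 18.6
tcp_pos: [0.5732, 0.2837, 0.0442]
eef_rot: [-180.0, -0.0, -79.3]
contact_force: [-0.6, 1.6, -0.8]
gripper_width: 0.0006
```

>>> {"op": "apply_moves", "data": {"plan": [[255,[0.06,0,0],0],[255,[0.06,0,0],0],[255,[0.04,0,0],0]]}}

```text
time_s: 18.98
tcp_pos: [0.5746, 0.2759, 0.0443]
eef_rot: [-180.0, 0.0, -79.3]
contact_force: [-0.7, 2.4, -0.5]
gripper_width: 0.0002
```

```bash
python3 -c "
from h import *
cap('wrist','w11.png')
s=cap('scene');cv2.imwrite('pics/s11.png',cv2.resize(s['frame'][220:320,265:385],None,fx=5,fy=5,interpolation=cv2.INTER_CUBIC))"
```

```text
(no output)
```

View pics/w11.png

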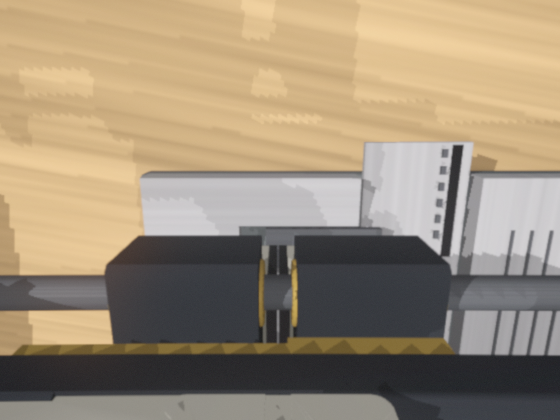

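View pics/s11.png

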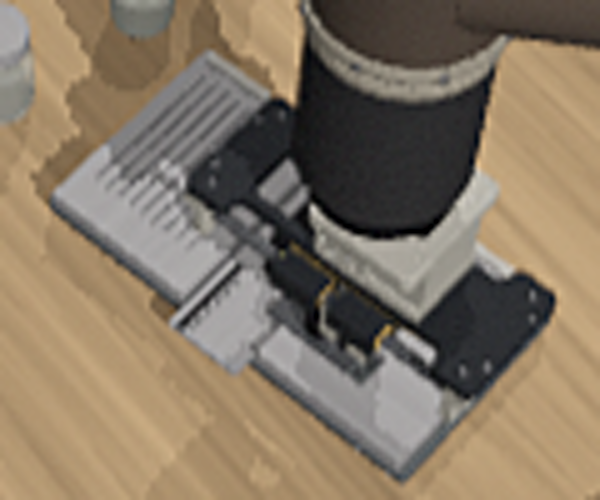

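>>> {"op": "apply_moves", "data": {"plan": [[255,[0.04,0,0],0],[255,[0.04,0,0],0],[255,[0,0,0],0]]}}

```text
time_s: 19.45
tcp_pos: [0.5753, 0.272, 0.0442]
eef_rot: [180.0, -0.0, -79.3]
contact_force: [-1.0, 1.2, 0.3]
gripper_width: 0.0003
```

>>> {"op": "apply_moves", "data": {"plan": [[255,[0.03,0,0],0],[255,[0.03,0,0],0],[255,[0,0,0],0]]}}

```text
time_s: 19.82
tcp_pos: [0.5756, 0.2713, 0.0443]
eef_rot: [-179.9, 0.2, -79.2]
contact_force: [-3.5, 10.2, -0.2]
gripper_width: 0.0002
```

>>> {"op": "apply_moves", "data": {"plan": [[255,[0.03,0,0],0],[255,[0.02,0,0],0],[255,[0,0,0],0]]}}

```text
time_s: 20.2
tcp_pos: [0.5758, 0.271, 0.0444]
eef_rot: [-179.9, 0.3, -79.2]
contact_force: [-9.1, 18.6, -1.3]
gripper_width: 0.0003
```

A hard stop at 10–18 N. I'll back off, lift and look.

>>> {"op": "apply_moves", "data": {"plan": [[255,[-0.15,0,0],0],[255,[-0.3,0,0],0],[255,[0,0,-0.8],0],[255,[0,0,-1],0],[255,[0.4,0.8,0],0],[255,[0.9,0.9,0],0],[255,[0.9,0.7,0],0],[255,[0,0,0],0],[255,[0,0,0],0]]}}

```text
time_s: 21.32
tcp_pos: [0.4759, 0.1595, 0.1348]
eef_rot: [-179.9, 0.0, -79.3]
contact_force: [-0.5, 0.4, 0.6]
gripper_width: -0.0
```

```bash
python3 -c "
from h import *
go([.4961,.1938,.148],-79.3)
c=cap('wrist','w12.png')
np.savez('w12.npz',R=c['R'],t=c['t'],K=c['K'],D=c['D'])
cv2.imwrite('pics/w12b.png',cv2.resize(c['frame'][0:235,100:370],None,fx=2.5,fy=2.5,interpolation=cv2.INTER_CUBIC))"
```

```text
pos [0.4759 0.1595 0.1348] rot [-1.7993e+02  1.0000e-02 -7.9270e+01] turn 0.0 shift [-0.599 -0.524 -0.263] t 21.32 F [-0.5  0.4  0.6] w -0.0
```

View pics/w12b.png

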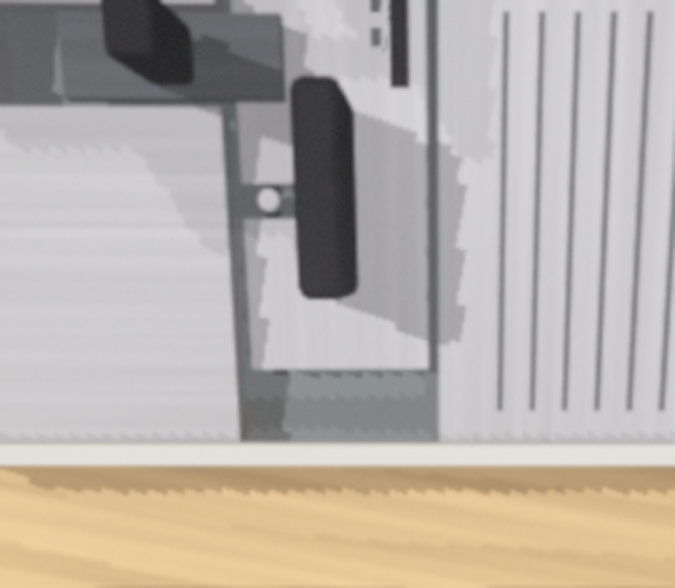

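The tongue now passes over the plate's edge, crop (235..283, 15..100), and the pin is still in the notch at (268,200). I'll measure the knob's travel from the same viewpoint as before.

>>> {"op": "apply_moves", "data": {"plan": [[255,[-0.6,-0.52,-0.26],0],[255,[0,0,0],0],[255,[0,0,0],0]]}}

```text
time_s: 21.75
tcp_pos: [0.4953, 0.1942, 0.1464]
eef_rot: [179.9, -0.0, -79.2]
contact_force: [-0.5, -0.3, -0.2]
gripper_width: 0.0003
```

```bash
python3 -c "
from h import *
go([.4961,.1938,.148],-79.3)
c=cap('wrist','w13.png')
np.savez('w13.npz',R=c['R'],t=c['t'],K=c['K'],D=c['D'])
a=cv2.imread('pics/w9.png')[0:200,130:330];b=c['frame'][0:200,130:330]
cv2.imwrite('pics/w13b.png',cv2.resize(np.hstack([a,b]),None,fx=2,fy=2,interpolation=cv2.INTER_CUBIC))"
```

```text
pos [0.4953 0.1942 0.1464] rot [ 1.7993e+02 -4.0000e-02 -7.9220e+01] turn 0.01 shift [ 0.01  -0.015 -0.031] t 21.75 F [-0.5 -0.3 -0.2] w 0.0003
```

View pics/w13b.png

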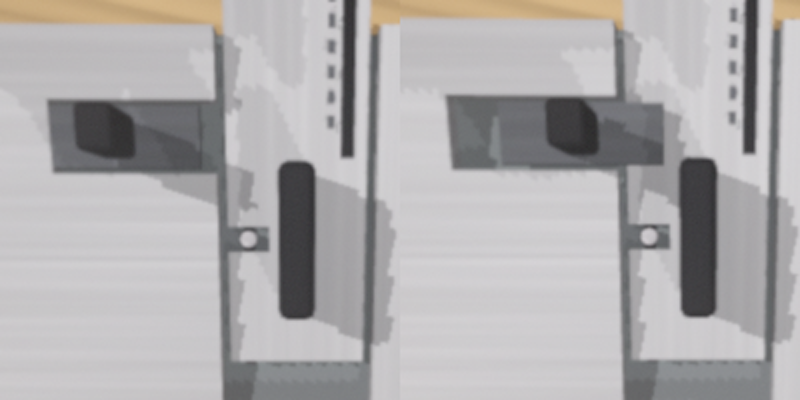

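The knob and tongue moved about 21–22 mm (left picture to right), and the blade stayed put. The gripper is clear, so I'm handing in.

```bash
python3 -c "
from h import *
print(close_job())"
```

```text
the job is handed in; nothing more can be done
None
```

The julienne blade is in the mandoline's seat with its notch over the pin, the lock slide is pushed fully shut over it, and the job is handed in. Handing in gives no verdict, so the result rests on my own checks.

- **Seating:** I picked up the grey blade by its black tab and lowered it in steps of about 1 mm or less. It passed the pin's height without contact and touched at floor height with about 8 N, against the 35 N limit.
- **Lock:** I pushed the knob with shut fingers until it hit a firm stop, where the last reading was about 20 N on the arm, below the 40 N limit. Pictures before and after show the tongue and knob moved about 21–22 mm.
- **Last picture:** The pin shows in the notch, the tongue lies over the plate's edge, the tab has not moved, and the gripper is clear.
- **Bystanders:** I felt no contact with any of them, but I took no final picture to check their positions.
- **Disagreements:**
  - The deck measured about 255 mm long in the images, not 270 mm.
  - My estimates of the pin's position along the seat ran from about 18 to 22 mm. I aimed from the direct view of the pin, and the blade went in without touching it.

The run took about 22 of the 70 seconds.

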